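# Power-cycle the 3D printer at its push-pull isolator knob

### The job

The printer has hung and needs a power cycle at its bench isolator, the small grey box with the broad mushroom-shaped black knob on top. Pull that knob straight up until it snaps out and stays out, leave it out for a second or so, then push it back down fully home and let go. Do not operate the similar box with the slim straight knob.

Things in the scene. Friction and masses are not known exactly. Their poses are not given: they have to be found in the camera images.
- mushroom_box: the printer's isolator: grey box, 90 x 90 mm, 60 mm high, fixed to the worktop, origin at the centre of its underside, the knob at the middle of its flat aluminium top; round the stem a steel nut of 34 mm diameter, 3 mm high, and a 26 mm bush rising 8 mm. It and the other box may stand either way round, left or right.
- mushroom_top (a point): centre of the flat top of the mushroom knob, moves with it, z up. Round black plastic: head 40 mm in diameter, its straight rim from 2 to 14 mm below the top; below it a neck of 24 mm diameter, ending 26 mm below the top. At home the top is 96 mm above the worktop, 36 mm above the box top.
- mushroom_knob (a joint): travel of the mushroom knob, m: 0 home (pushed in, the start), 0.018 fully out; slides straight up. A spring detent drives it home below about 0.009 and out above that, so it snaps to either end and stays; starting it from either end takes about 5 N, fading to nothing at the middle. Hard stops at both ends.
- slim_knob (a joint): travel of the slim knob on the other, otherwise alike grey box, m: 0 home (the start), 0.018 out. It must stay home. A straight black cylinder, 18 mm in diameter, 32 mm tall, its top 102 mm above the worktop. The black knob and black cap lying loose on the worktop are spares of neither box.
Things that resemble listed ones, but are neither listed nor needed, are in the scene too. What is shaped like the mushroom_box but turquoise is not meant.

How it is judged:
On the way:
1. the mushroom knob is pulled out to its detent and left out (value of joint mushroom_knob above 0.014 m), for 0.4 s.
At the end, for the whole second after the job is handed in: The mushroom knob is back home (within 3 mm of its inner stop) after having been out beyond 14 mm for at least 0.4 s, and the slim knob is home (within 3 mm) (value of joint each of mushroom_knob, slim_knob below 0.003 m); the robot touches nothing.
It fails at once if the slim knob is pulled out (more than 6 mm) (value of joint slim_knob above 0.006 m).
It also fails if it takes over 35 s, if anything falls off the work surface, if the arm or the gripper's body presses on something with over 40 N, if the wrist force passes 120 N, or if a joint passes its speed limit or range.

### The arm

A 6-joint arm with a two-finger parallel gripper is mounted at the origin on a cart in front of the work surface, level with it; the furniture and walls round the work are solid. World frame = base frame: x ahead of the robot, y to its left, z up, the work surface at z = 0. Lengths are in m, angles in rad, forces in N, time in s.
With the tool pointing down it reaches from about 0.375 to 0.925 m from the base axis. Payload 5.7 kg.
Tool frame: the origin (TCP) lies between the finger pads; the fingertips stand 17 mm ahead of it and the grasp point (between the pads) lies 2 mm behind it (manip.tip_extent is the distance from the TCP to the fingertips, in m); z points along the fingers, y is the line along which they close (so a half turn about z gives the same grasp; the last joint's range is limited). The gripper opens to 88 mm and grips with 3 to 60 N. Pads are 20 mm wide; open, the fingers measure 115 mm over their backs; the gripper's body (75 mm by 178 mm) begins 61 mm behind the grasp point.
Start: joints at [-1.321, 0.359, 1.51, -0, 1.272, -0.115], TCP at [0.214, -0.56, 0.24] pointing down, gripper open.
Joint ranges: [-2.97, 2.97], [-1.01, 2.36], [0.21, 2.38], [-0.96, 4.11], [0.2, 2.71], [-2.98, 2.98]. Speed limits (rad/s): [2.39, 2.39, 3.14, 3.14, 3.14, 3.14].

### API

Orientations are given as a unit quaternion [w, x, y, z].
In Python, from station import status, imaging, manip gives the robot as it stands.
- The arm moves only by the tool drive_tool, never from a script. Its argument "plan" is a list of rows, each an object with "slide": the shift along the tool's x, y, z in cm, a list of three; "dr": the turn, a rotation vector about the tool's x, y, z in degrees, a list of three; "grip": the closure in counts, from 0 (fully open) to 255 (shut). A call has 1 to 8 rows; each row is the pose to reach, as a shift and turn from the pose commanded when the call began, along the tool's axes at that moment; what a row does not reach only later rows make up. A row lasts 1/8 s, in which the tool goes at most 62.5 mm and 10.7 degrees, less where a joint would pass 70% of its speed; a pose out of reach is approached as far as the arm can. A call with a gripper value outside its range is refused whole. The fingers move at their own pace and stop on an object; the grip force is fixed at half the most. Time passes only in rows, so rows that repeat a pose let the fingers close. It gives the time, the measured TCP pose, the force, the opening and the grip force at its end, in the units of the state.
- status.get_obs(): the state, without advancing time (a new reading comes with each control period).
- imaging.get_image(name): name is "scene" or "top"; returns (picture, depth): 480x640x3 uint8, red, green, blue; 480x640 float32, m along the optical axis (not along the pixel's ray), 0 where there is no reading.
- imaging.get_calibration(name): a dict with "fx", "fy", "cx", "cy" (pixels), "origin" and "rotation" of the camera in the world. Camera axes: x right, y up, looking along -z (the intrinsics and any distortion apply to the point x, -y, -z); pixel columns grow to the right and rows downward; lengths in m; the calibration is good to about 2 mm. A picture is of the moment at which its call begins. get_calibration takes no time and is no camera call.
- manip.finish_job(): hands the job in; it is judged then, once.
The state is a dict: "t": time; "joints": joint angles; "joint_velocities": joint speeds; "joint_efforts": joint torques, N m; "position": TCP position; "eef_rot": TCP orientation; "force": force on the tool from outside, world axes, zero at the start; "torque": the same for the moment, N m; "opening": finger opening in m; "grip_force": force on a finger pad.
Only numpy, scipy, OpenCV 4.12 (cv2) and the standard library are available. Lean on these libraries where they do the work, as an engineer would, in place of code of your own. Each camera call takes 0.05 s, during which the arm holds its last target. There are 200 camera calls.

## Working session

There is one attempt and no reset: what is moved stays moved. The work goes in short steps, Python scripts to look and compute and a tool call to move; the robot and the scene stay as the last step left them, time stands still between calls to the robot, and variables do not carry over. Pictures are saved under pics/ and viewed, at most 10 in all, crops included, and the job is handed in when it is done.

Besides the shell and the picture viewer there is one more tool, called after "Call:" by a JSON object that holds its "name" and its "arguments". drive_tool: Moves the arm, as the interface text tells. Its arguments: {"type":"object","properties":{"plan":{"type":"array","items":{"type":"object","properties":{"slide":{"type":"array","items":{"type":"number"}},"dr":{"type":"array","items":{"type":"number"}},"grip":{"type":"number"}}}}},"required":["plan"]}

```bash
mkdir -p pics; cat > h.py <<'E'
import numpy as np,cv2
from station import status,imaging,manip
def grab(n):
    p,d=imaging.get_image(n); c=imaging.get_calibration(n); return p,d,c
def world(d,c):
    v,u=np.mgrid[0:480,0:640]
    P=np.stack([(u-c['cx'])/c['fx']*d,-(v-c['cy'])/c['fy']*d,-d],-1)
    W=P@np.array(c['rotation']).reshape(3,3).T+np.array(c['origin']); W[d==0]=np.nan; return W
E
python3 - <<'E'
from h import *
for n in('top','scene'):
    p,d,c=grab(n); np.savez(''+n,p=p,d=d); print(c)
    cv2.imwrite(f'pics/{n}1.png',p[...,::-1])
print(status.get_obs())
E
```

```text
{'fx': 461.00870299060665, 'fy': 461.00870299060665, 'cx': 313.6789990623241, 'cy': 239.73468552378944, 'origin': array([ 0.40111579, -0.26332055,  1.2086978 ]), 'rotation': array([-0.69821694, -0.03613648,  0.03560556,  0.71408648])}
{'fx': 586.2539236010732, 'fy': 586.2539236010732, 'cx': 308.1220902344587, 'cy': 235.24586103290383, 'origin': array([-0.07275784, -1.15154977,  1.01001218]), 'rotation': array([ 0.86956999,  0.39759791, -0.11327872, -0.27005899])}
{'t': 0.1, 'joints': array([-1.32109257e+00,  3.59443094e-01,  1.51130604e+00,  5.55581901e-06,
        1.27251054e+00, -1.15124828e-01]), 'joint_velocities': array([ 0.00153064, -0.00331879, -0.00325001,  0.00039921, -0.00099492,
        0.00022205]), 'joint_efforts': array([-4.05521932e-04, -5.16360569e+01, -2.71408296e+01,  6.76093670e-02,
        2.76589743e-02, -1.33334862e-05]), 'position': array([ 0.21390742, -0.55994262,  0.23889452]), 'eef_rot': array([-8.31800184e-04,  9.83408403e-01,  1.81403467e-01, -5.33954376e-05]), 'force': array([ 1.1029149 ,  0.74755396, -0.28250658]), 'torque': array([-0.05916745,  0.00572541, -0.00204168]), 'grip_force': 0.0, 'opening': 0.08779923396988504}
```

View pics/top1.png

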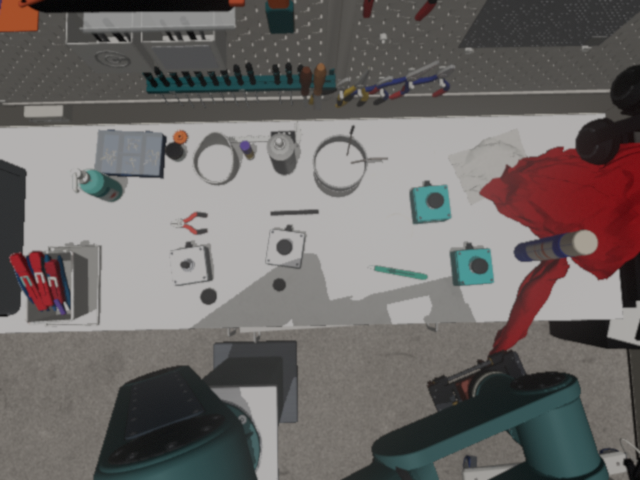

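View pics/scene1.png

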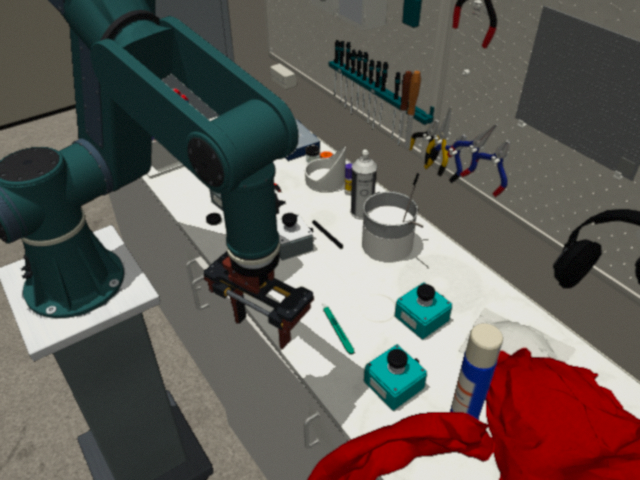

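The top view shows grey boxes at (190,265), whose knob looks slim, and at (286,246), whose knob looks broad. The turquoise boxes at (431,203) and (472,266) are not meant, and loose black spares lie at (208,296) and (279,285). My candidate is (286,246), which I'll check in a crop and measure.

```bash
sed -i 's/np.array(c\[.rotation.\]).reshape(3,3).T/quat(c["rotation"]).T/' h.py; cat >> h.py <<'E'
from scipy.spatial.transform import Rotation as R
def quat(q): return R.from_quat(np.roll(q,-1)).as_matrix()
E
python3 - <<'E'
from h import *
z=np.load('top.npz'); p,d=z['p'],z['d']; W=world(d,imaging.get_calibration('top'))
cv2.imwrite('pics/crop1.png',cv2.resize(p[215:315,155:325,::-1],None,fx=4.5,fy=4.5,interpolation=cv2.INTER_CUBIC))
m=np.zeros((480,640),bool)
for n,(u,v) in dict(mush=(286,246),slim=(190,265)).items():
    S=W[v-35:v+35,u-35:u+35].reshape(-1,3); zz=S[:,2]
    print(n,'table z',np.nanmedian(zz[abs(zz)<.02]))
    k=S[(zz>.083)&(zz<.13)]; b=S[(zz>.045)&(zz<.075)]
    rim=(k.min(0)+k.max(0))/2
    r=cv2.minAreaRect((b[:,:2]*1000).astype(np.float32))
    print(' knob n',len(k),'med',np.median(k,0),'mid',rim,'ext',np.ptp(k,axis=0)); print(' box',r,'z',np.median(b[:,2]))
# tall things nearby
for z0 in(.03,.1):
    mm=(W[...,2]>z0)&(W[...,2]<.6)&(W[...,0]>.3)&(W[...,0]<.75)
    n,l,s,ce=cv2.connectedComponentsWithStats(mm.astype(np.uint8))
    for i in range(1,n):
        if s[i,4]>60:
            Q=W[l==i]; print(z0,ce[i].round(),Q.min(0).round(3),Q.max(0).round(3))
E
```

```text
mush table z 0.0008228306529591833
 knob n 209 med [ 0.49879732 -0.1910627   0.09618976] mid [ 0.49982715 -0.19017879  0.09261932] ext [0.03697094 0.03683147 0.01802282]
 box ((499.8629150390625, -189.97988891601562), (90.40140533447266, 89.605224609375), 80.44149017333984) z 0.06018668828102913
slim table z 0.000774720314479227
 knob n 54 med [0.4623959  0.04941667 0.10087145] mid [0.46275921 0.05093027 0.09451646] ext [0.01525182 0.0171154  0.02299184]
 box ((462.5044250488281, 50.97073745727539), (89.93580627441406, 90.16339874267578), 7.464343547821045) z 0.06033291316350453
0.03 [630. 104.] [ 0.732 -0.9    0.305] [ 0.75  -0.869  0.366]
0.03 [574. 208.] [ 0.3   -1.087  0.03 ] [ 0.75  -0.694  0.449]
0.03 [340. 167.] [ 0.636 -0.442  0.03 ] [ 0.75  -0.266  0.209]
0.03 [281. 153.] [ 0.699 -0.221  0.03 ] [ 0.75  -0.157  0.202]
0.03 [221. 167.] [ 0.674 -0.07   0.03 ] [0.75  0.048 0.113]
0.03 [247. 151.] [ 0.743 -0.109  0.033] [ 0.75  -0.086  0.098]
0.03 [112. 174.] [0.625 0.13  0.03 ] [0.75  0.302 0.201]
0.03 [ 34. 265.] [0.328 0.306 0.03 ] [0.732 0.514 0.201]
0.03 [430. 203.] [ 0.559 -0.61   0.03 ] [ 0.67  -0.517  0.102]
0.03 [285. 248.] [ 0.451 -0.24   0.03 ] [ 0.561 -0.14   0.102]
0.03 [189. 265.] [0.413 0.001 0.03 ] [0.525 0.099 0.106]
0.03 [472. 266.] [ 0.397 -0.707  0.03 ] [ 0.506 -0.616  0.101]
0.1 [630. 104.] [ 0.732 -0.9    0.305] [ 0.75  -0.869  0.366]
0.1 [604. 176.] [ 0.436 -1.058  0.1  ] [ 0.738 -0.786  0.449]
0.1 [281. 150.] [ 0.699 -0.221  0.1  ] [ 0.75  -0.157  0.202]
0.1 [348. 164.] [ 0.636 -0.442  0.1  ] [ 0.75  -0.266  0.144]
0.1 [  1. 179.] [0.616 0.493 0.1  ] [0.73  0.499 0.114]
0.1 [ 88. 181.] [0.625 0.239 0.1  ] [0.697 0.291 0.201]
0.1 [557. 259.] [ 0.33 -0.87  0.1 ] [ 0.506 -0.777  0.29 ]
0.1 [ 44. 282.] [0.328 0.306 0.1  ] [0.503 0.425 0.201]
```

View pics/crop1.png

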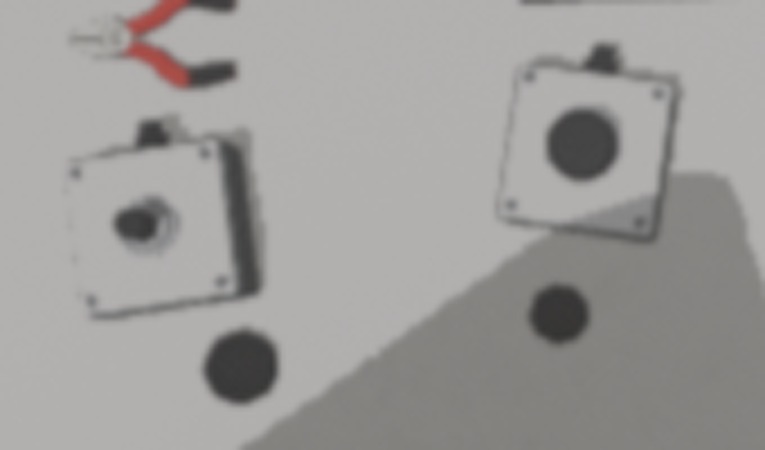

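The crop confirms it: the right-hand grey box has a wide round knob about 37 mm across, top at z 0.096. The left box has the slim knob, top about 0.10 and 17 mm wide. The target is (0.500, -0.190), so I'm moving above it.

Call:
{"name": "drive_tool", "arguments": {"plan": [{"slide": [39.9,-24.4,0],"dr": [0,0,0],"grip": 0},{"slide": [39.9,-24.4,0],"dr": [0,0,0],"grip": 0},{"slide": [39.9,-24.4,0],"dr": [0,0,0],"grip": 0},{"slide": [39.9,-24.4,0],"dr": [0,0,0],"grip": 0},{"slide": [39.9,-24.4,0],"dr": [0,0,0],"grip": 0},{"slide": [39.9,-24.4,0],"dr": [0,0,0],"grip": 0},{"slide": [39.9,-24.4,0],"dr": [0,0,0],"grip": 0},{"slide": [39.9,-24.4,0],"dr": [0,0,0],"grip": 0}]}}

```text
t: 1.1
position: [0.501, -0.1873, 0.2394]
eef_rot: [-0.0, 0.983, 0.183, 0.0]
force: [0.6, -1.1, -0.2]
opening: 0.0878
grip_force: 0.0
```

Call:
{"name": "drive_tool", "arguments": {"plan": [{"slide": [0,0,0],"dr": [0,0,0],"grip": 0},{"slide": [0,0,0],"dr": [0,0,0],"grip": 0}]}}

```text
t: 1.35
position: [0.4991, -0.1906, 0.2393]
eef_rot: [-0.0, 0.983, 0.182, -0.001]
force: [-0.9, 0.1, 0.2]
opening: 0.0878
grip_force: 0.0
```

Call:
{"name": "drive_tool", "arguments": {"plan": [{"slide": [0,0,4],"dr": [0,0,0],"grip": 0},{"slide": [0,0,8],"dr": [0,0,0],"grip": 0},{"slide": [0,0,11],"dr": [0,0,0],"grip": 0},{"slide": [0,0,13],"dr": [0,0,0],"grip": 0},{"slide": [0,0,14.5],"dr": [0,0,0],"grip": 0},{"slide": [0,0,15.2],"dr": [0,0,0],"grip": 0},{"slide": [0,0,15.2],"dr": [0,0,0],"grip": 0}]}}

```text
t: 2.22
position: [0.4995, -0.1905, 0.0876]
eef_rot: [-0.0, 0.983, 0.181, -0.0]
force: [0.8, 0.2, 0.1]
opening: 0.0875
grip_force: 0.0
```

```bash
python3 - <<'E'
from h import *
o=status.get_obs(); print(o['position'],o['force'],o['opening'])
p,d,c=grab('scene'); M=quat(c['rotation']); q=M.T@(np.array([.5,-.19,.09])-c['origin'])
u,v=int(c['cx']+c['fx']*q[0]/-q[2]),int(c['cy']-c['fy']*q[1]/-q[2]); print(u,v)
cv2.imwrite('pics/s2.png',cv2.resize(p[max(v-70,0):v+70,max(u-90,0):u+90,::-1],None,fx=4,fy=4,interpolation=cv2.INTER_CUBIC))
E
```

```text
[ 0.49954778 -0.19053883  0.08759651] [0.81274136 0.23244086 0.08732493] 0.08747498281222602
288 218
```

View pics/s2.png

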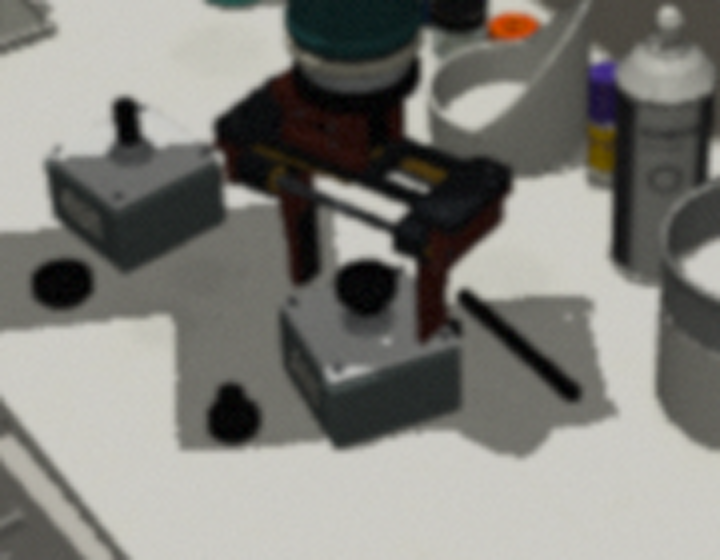

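The open fingers straddle the mushroom head (crop 367,287), and the slim-knob box is well clear at the left (125,120). Closing now.

Call:
{"name": "drive_tool", "arguments": {"plan": [{"slide": [0,0,0],"dr": [0,0,0],"grip": 255},{"slide": [0,0,0],"dr": [0,0,0],"grip": 255},{"slide": [0,0,0],"dr": [0,0,0],"grip": 255},{"slide": [0,0,0],"dr": [0,0,0],"grip": 255},{"slide": [0,0,0],"dr": [0,0,0],"grip": 255},{"slide": [0,0,0],"dr": [0,0,0],"grip": 255},{"slide": [0,0,0],"dr": [0,0,0],"grip": 255},{"slide": [0,0,0],"dr": [0,0,0],"grip": 255}]}}

```text
t: 3.28
position: [0.4999, -0.1905, 0.0877]
eef_rot: [0.0, 0.983, 0.181, 0.0]
force: [-0.0, -2.8, -1.5]
opening: 0.0387
grip_force: 30.0
```

Call:
{"name": "drive_tool", "arguments": {"plan": [{"slide": [0,0,-0.3],"dr": [0,0,0],"grip": 255},{"slide": [0,0,-0.6],"dr": [0,0,0],"grip": 255},{"slide": [0,0,-0.9],"dr": [0,0,0],"grip": 255},{"slide": [0,0,-1.2],"dr": [0,0,0],"grip": 255},{"slide": [0,0,-1.5],"dr": [0,0,0],"grip": 255},{"slide": [0,0,-1.8],"dr": [0,0,0],"grip": 255},{"slide": [0,0,-1.8],"dr": [0,0,0],"grip": 255}]}}

```text
t: 4.15
position: [0.4999, -0.1905, 0.1058]
eef_rot: [0.0, 0.983, 0.181, 0.0]
force: [1.0, -5.9, -2.3]
opening: 0.0386
grip_force: 30.0
```

Releasing and leaving it out, then checking from the cameras.

Call:
{"name": "drive_tool", "arguments": {"plan": [{"slide": [0,0,-1.8],"dr": [0,0,0],"grip": 0},{"slide": [0,0,0],"dr": [0,0,0],"grip": 0},{"slide": [0,0,0],"dr": [0,0,0],"grip": 0}]}}

```text
t: 4.53
position: [0.4982, -0.1886, 0.1048]
eef_rot: [-0.002, 0.983, 0.181, -0.001]
force: [-0.2, 0.2, 0.0]
opening: 0.065
grip_force: 0.0
```

Call:
{"name": "drive_tool", "arguments": {"plan": [{"slide": [0,0,0],"dr": [0,0,0],"grip": 0},{"slide": [0,0,0],"dr": [0,0,0],"grip": 0},{"slide": [0,0,0],"dr": [0,0,0],"grip": 0},{"slide": [0,0,0],"dr": [0,0,0],"grip": 0},{"slide": [0,0,0],"dr": [0,0,0],"grip": 0},{"slide": [0,0,0],"dr": [0,0,0],"grip": 0},{"slide": [0,0,0],"dr": [0,0,0],"grip": 0}]}}

```text
t: 5.4
position: [0.4997, -0.1902, 0.1057]
eef_rot: [-0.0, 0.983, 0.181, -0.0]
force: [0.4, 0.7, -0.7]
opening: 0.0878
grip_force: 0.0
```

```bash
python3 - <<'E'
from h import *
o=status.get_obs(); print(o['t'],o['position'],o['force'],o['opening'])
p,d,c=grab('scene'); W=world(d,c)
m=(np.hypot(W[...,0]-.5,W[...,1]+.19)<.021)&(W[...,2]>.065)&(W[...,2]<.125)
print(m.sum(),np.percentile(W[m][:,2],[5,50,90,98]))
cv2.imwrite('pics/s3.png',cv2.resize(p[148:288,198:378,::-1],None,fx=4,fy=4,interpolation=cv2.INTER_CUBIC))
E
```

```text
5.4 [ 0.49973893 -0.19018283  0.10565645] [ 0.40260407  0.7328443  -0.71006114] 0.08780038024456285
229 [0.066425   0.1109853  0.11644079 0.11810667]
```

View pics/s3.png

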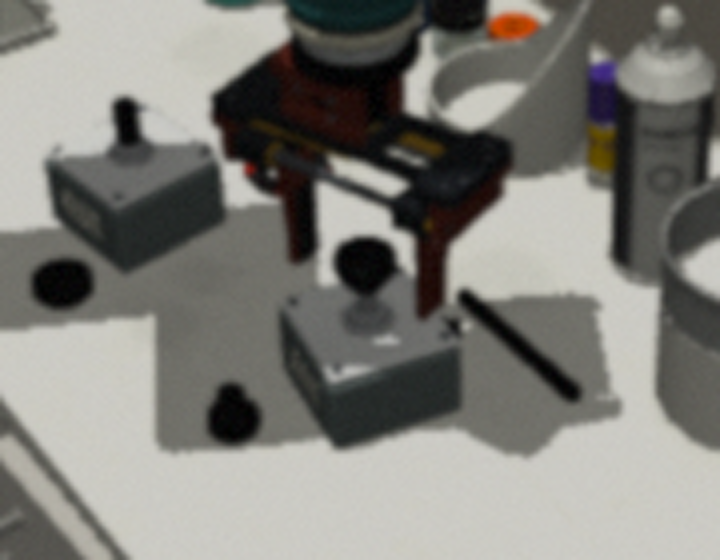

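The knob is out, with its top now at about z 0.115 (crop 365,262). It stayed out with the fingers open. Now I regrip, push home and release.

Call:
{"name": "drive_tool", "arguments": {"plan": [{"slide": [0,0,0],"dr": [0,0,0],"grip": 255},{"slide": [0,0,0],"dr": [0,0,0],"grip": 255},{"slide": [0,0,0],"dr": [0,0,0],"grip": 255},{"slide": [0,0,0],"dr": [0,0,0],"grip": 255},{"slide": [0,0,0],"dr": [0,0,0],"grip": 255},{"slide": [0,0,0],"dr": [0,0,0],"grip": 255},{"slide": [0,0,0],"dr": [0,0,0],"grip": 255},{"slide": [0,0,0],"dr": [0,0,0],"grip": 255}]}}

```text
t: 6.45
position: [0.4999, -0.1906, 0.1057]
eef_rot: [0.0, 0.983, 0.181, 0.0]
force: [-0.5, -3.2, -2.2]
opening: 0.0385
grip_force: 30.0
```

Call:
{"name": "drive_tool", "arguments": {"plan": [{"slide": [0,0,0.3],"dr": [0,0,0],"grip": 255},{"slide": [0,0,0.6],"dr": [0,0,0],"grip": 255},{"slide": [0,0,0.9],"dr": [0,0,0],"grip": 255},{"slide": [0,0,1.2],"dr": [0,0,0],"grip": 255},{"slide": [0,0,1.5],"dr": [0,0,0],"grip": 255},{"slide": [0,0,1.8],"dr": [0,0,0],"grip": 255},{"slide": [0,0,1.8],"dr": [0,0,0],"grip": 255}]}}

```text
t: 7.32
position: [0.4999, -0.1905, 0.0876]
eef_rot: [0.0, 0.983, 0.181, 0.0]
force: [1.4, -4.9, 1.2]
opening: 0.0384
grip_force: 30.0
```

Call:
{"name": "drive_tool", "arguments": {"plan": [{"slide": [0,0,0],"dr": [0,0,0],"grip": 0},{"slide": [0,0,0],"dr": [0,0,0],"grip": 0},{"slide": [0,0,0],"dr": [0,0,0],"grip": 0},{"slide": [0,0,0],"dr": [0,0,0],"grip": 0},{"slide": [0,0,0],"dr": [0,0,0],"grip": 0},{"slide": [0,0,0],"dr": [0,0,0],"grip": 0},{"slide": [0,0,0],"dr": [0,0,0],"grip": 0},{"slide": [0,0,0],"dr": [0,0,0],"grip": 0}]}}

```text
t: 8.32
position: [0.4997, -0.1902, 0.0876]
eef_rot: [-0.0, 0.983, 0.181, -0.0]
force: [0.2, -0.3, -0.0]
opening: 0.0877
grip_force: 0.0
```

Call:
{"name": "drive_tool", "arguments": {"plan": [{"slide": [0,0,-2],"dr": [0,0,0],"grip": 0},{"slide": [0,0,-5],"dr": [0,0,0],"grip": 0},{"slide": [0,0,-9],"dr": [0,0,0],"grip": 0},{"slide": [0,0,-12],"dr": [0,0,0],"grip": 0},{"slide": [0,0,-12],"dr": [0,0,0],"grip": 0},{"slide": [0,0,-12],"dr": [0,0,0],"grip": 0}]}}

```text
t: 9.07
position: [0.4992, -0.1899, 0.2069]
eef_rot: [-0.0, 0.983, 0.181, -0.0]
force: [-0.1, 0.1, 0.2]
opening: 0.0878
grip_force: 0.0
```

```bash
python3 - <<'E'
from h import *
p,d,c=grab('scene'); W=world(d,c)
for x,y in((.5,-.19),(.4625,.051)):
    m=(np.hypot(W[...,0]-x,W[...,1]-y)<.021)&(W[...,2]>.065)&(W[...,2]<.13)
    print(m.sum(),np.percentile(W[m][:,2],[5,50,90,98]))
cv2.imwrite('pics/s4.png',cv2.resize(p[148:288,198:378,::-1],None,fx=4,fy=4,interpolation=cv2.INTER_CUBIC))
E
```

```text
187 [0.06556733 0.09460666 0.09903581 0.10030823]
121 [0.06550253 0.08044831 0.10178341 0.10369946]
```

View pics/s4.png

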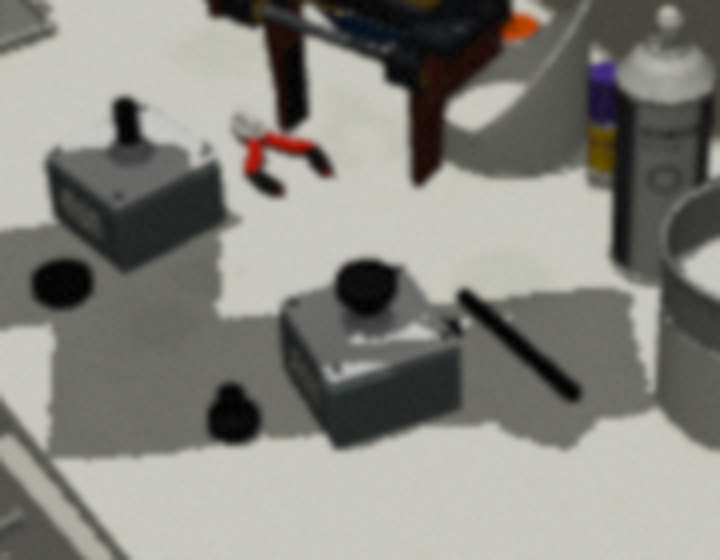

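The mushroom knob is back home at (367,287), at the same place and height as before the pull. The slim knob is unmoved at (125,120), and the gripper is clear.

```bash
python3 -c "
from station import manip
print(manip.finish_job())"
```

```text
the job is handed in; nothing more can be done
None
```

I pulled the mushroom knob out, left it released for about a second, pushed it home and let go; the slim knob never moved, and I handed the job in about 9 s into the 35 s allowed (no verdict was shown).

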